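# Open the test box and park its cover in the rack

### The job

Open the optical test box: from under its tab, tip the loose cover up about its rear edge until it leans by itself on the rest bar behind the box, and let go of it there. Then lift the cover off by the tab and slide it, tab up, into the empty slot of the rack, lowering it in your grip (not dropping it) until it stands fully home, and release it. Leave the other things on the table where they stand.

Things in the scene. Friction and masses are not known exactly. Their poses are not given: they have to be found in the camera images.
- testbox: Fixed dark steel open-topped box, 124 (x) x 114 (y) mm, origin under its centre on the table; front (tab side) is -x. Walls 17 mm thick, tops at z = 60: the cover lies on them inside a rim 5 mm thick rising to z = 66 (inside x +-57, y +-52, 2 mm play all round). The front rim has a gap 48 mm wide for the tab; nothing stands in front of the box below the tab.
- box_seat (a point): On the box's rear wall top (z = 60 in the box frame), at the foot of the rear rim, mid-width: x = 57, y = 0 of the box. The cover tips about the line along y through this point. Axes as the box.
- rest_bar (a point): Middle of the top front edge of the horizontal rest bar behind the box, on two posts: x = 71, y = 0, z = 138 of the box; bar 80 mm long along y, 12 mm high, 10 mm thick. Tipped past upright, the cover stands on the rear wall top against the rear rim and leans on this bar 10 to 20 degrees past vertical, held by friction.
- cover: Loose flat aluminium cover, 0.1 to 0.2 kg: plate 110 (x) x 100 (y) x 6 mm, origin at the centre of the plate's underside; a flat tab 40 mm wide, 6 mm thick continues it at the front (-x) to x = -80, overhanging the box's front face by about 18 mm with free space below. Starts lying in the box's rim, axes as the box's.
- cover_foot (a point): Centre of the cover's rear end face (x = 55, y = 0, z = 3 in the cover's frame); axes as the cover's. This edge goes down into the slot.
- cover_tab (a point): Middle of the cover's tab (x = -68, y = 0, z = 3 in the cover's frame); axes as the cover's. When the cover stands up, the tab is on top and can be pinched across its 6 mm thickness from above.
- rack: The rack's fixed white base plate, 150 (x) x 130 (y) x 8 mm, origin under its centre, z up. On it stand three grey slot units in a row along its x, 46 mm apart (x = -46, 0, 46), in any order; two are filled with aluminium panels, one is empty.
- slot_unit: Empty slot unit, fixed on the rack; origin under its centre, 8 mm above the table; x across the slot, y along it. Upright slot 10 mm wide (x), 108 mm long (y), open at the top; its floor is 8 mm and its wall tops 58 mm above the origin. Walls 6 mm thick, end cheeks 5 mm; base 38 x 118 mm.
- slot_floor (a point): Centre of the floor of the empty slot, 16 mm above the table; x across the slot, y along it, z up.
- full_unit_a: A slot unit like the empty one, but filled with a fixed panel 100 mm wide and 6 mm thick whose top is 98 mm above its origin (106 mm above the table). Origin under its centre.
- full_unit_b: A slot unit like the empty one, but filled with a fixed panel 100 mm wide and 6 mm thick whose top is 88 mm above its origin (96 mm above the table). Origin under its centre.
- lens_post: A bystander: a small lens in a dark ring (36 mm across) on a post with a round foot 44 mm across, 112 mm tall, loose, origin under the foot.
- meter: A bystander: a grey hand-held power meter lying flat, 80 (x) x 160 (y) x 32 mm, loose, origin under its centre.
- driver: A bystander: a screwdriver 150 mm long lying along its x, under 35 mm high, loose, origin near its middle.
- lens_jar: A bystander: a small white jar with a black cap, 48 mm across and 65 mm tall, loose, origin under its centre.
Mind the look-alikes: they are no part of the job. What is shaped like the cover but blue or green is not meant.

How it is judged (in metres and radians):
On the way, in this order (a step that is already met when the one before it is completed fails the run):
1. the cover leans tipped up past vertical on the rest, its rear edge still on the box's rear wall, with the fingers off it (angle between cover's own z axis and vertical between 1.6 and 2.05 rad and distance between cover_foot and box_seat below 0.025 m and contact force between each of the arm, the fingers and cover below 0.05 N), for 0.2 s.
2. the cover is lowered in the empty slot to within 15 mm of its floor while still held by the fingers (horizontal distance between cover_foot and slot_floor below 0.01 m and z of cover_foot in the frame of slot_floor below 0.015 m and contact force between the fingers and cover above 0.5 N), for 0.05 s.
At the end, for the whole second after the job is handed in: The cover stands released and at rest in the empty slot, tab up: its rear edge within 5 mm of the floor of the slot and 8 mm of its centre, within about 10 degrees of upright and of the slot's direction; no other thing moved over 30 mm or tipped over (horizontal distance between cover_foot and slot_floor below 0.008 m and z of cover_foot in the frame of slot_floor below 0.005 m and angle between cover's own x axis and vertical above 2.97 rad and angle between the z axis of cover and the x axis of slot_unit, either way round below 0.17 rad and linear speed of cover below 0.06 m/s); the robot touches nothing.
It fails at once if the lens post is pushed more than 30 mm away or tipped over (distance of lens_post from where it was at the start of the episode above 0.03 m or angle between lens_post's own z axis and vertical above 0.6 rad).
It fails at once if the meter is pushed more than 30 mm away or tipped over (distance of meter from where it was at the start of the episode above 0.03 m or angle between meter's own z axis and vertical above 0.6 rad).
It fails at once if the driver is pushed more than 30 mm away (distance of driver from where it was at the start of the episode above 0.03 m).
It fails at once if the lens jar is pushed more than 30 mm away or tipped over (distance of lens_jar from where it was at the start of the episode above 0.03 m or angle between lens_jar's own z axis and vertical above 0.6 rad).
It also fails if it takes over 70 s, if anything falls off the work surface, if the arm or the gripper's body presses on something with over 40 N, if the wrist force passes 120 N, or if a joint passes its speed limit or range.

### The arm

A 6-joint arm with a two-finger parallel gripper is mounted at the origin on the work surface. World frame = base frame: x ahead of the robot, y to its left, z up, the work surface at z = 0. Lengths are in m, angles in degrees, forces in N, time in s.
With the tool pointing down it reaches from about 0.25 to 0.725 m from the base axis. Payload 9.7 kg.
Tool frame: the origin (TCP) lies midway between the tips of the shut fingers; the grasp point (between the pads) lies 19 mm behind it (bot.hold_point_z is the distance from the TCP to the grasp point, in m); z points along the fingers, y is the line along which they close (so a half turn about z gives the same grasp; the last joint's range is limited). The gripper opens to 85 mm and grips with 20 to 120 N. Pads are 22 mm wide; open, the fingers measure 114 mm over their backs; the gripper's body (76 mm by 85 mm) begins 54 mm behind the grasp point. The pads swing forward as they close: fully open they stand 13 mm farther back than shut.
Start: joints at [-63.885, 4.979, 10.078, 95.1, 0, 90], TCP at [0.242, -0.494, 0.231] pointing down, gripper open.
Joint ranges: [-179.16, 179.16], [-48.56, 103.87], [-65.8, 70.77], [-126.05, 130.52], [-82.76, 87.17], [-180, 180]. Speed limits (degrees/s): [127.2, 127.2, 147.25, 180, 180, 180].

### API

Orientations are given as [roll, pitch, yaw] about the fixed x, y, z axes, in that order (R = Rz(yaw) Ry(pitch) Rx(roll)).
In Python, from workcell import bot gives the robot as it stands.
- The arm moves only by the tool play_rows, never from a script. Its argument "steps" is a list that holds one entry, the list of rows, each a list of 4 numbers: the shift along the tool's x, y, z in m, then the turn about the tool's z in rad. In form: [[[tx, ty, tz, yaw], ...]]. A call has exactly 5 rows; each row shifts and turns the commanded pose from where the row before left it, along the tool's axes as they then stand; what a row does not reach is not made up. A row lasts 1/12 s, in which the tool goes at most 41.7 mm and 7.16 degrees, less where a joint would pass 70% of its speed; a pose out of reach is approached as far as the arm can. A call is refused whole if a number of a shift passes 0.0417 or a number of a turn 0.125, either way. A call with a gripper value outside its range is refused whole. "gripper" is the finger opening in m, from 0 to 0.0854, set as the call begins (left out, the last holds). The fingers move at their own pace and stop on an object; "squeeze" is the grip in N (left out, the last holds). Time passes only in rows, so rows that do not move let the fingers close, or fill a call up. It gives the time, the measured TCP pose, the force, the opening and the grip force at its end, in the units of the state.
- bot.get_obs(): the state, without advancing time (a new reading comes with each control period).
- bot.camera(name): name is "side" or "top"; returns a dict with "img" (480x640x3 uint8, blue, green, red), "vfov" (degrees; the focal length in pixels is half the picture's height over the tangent of half this angle, whatever the lens; pixels are square), "cx", "cy" (the principal point, pixels), "xyz" and "attitude" of the camera in the world. Camera axes: x right, y down, z forward; pixel columns grow to the right and rows downward; lengths in m; the calibration is good to about 2 mm. A picture is of the moment at which its call begins. There is no depth.
- bot.job_done(): hands the job in; it is judged then, once.
The state is a dict: "time": time; "q": joint angles; "qd": joint speeds; "joint_efforts": joint torques, N m; "ee_pos": TCP position; "tcp_rot": TCP orientation; "wrist_force": force on the tool from outside, world axes, zero at the start; "torque": the same for the moment, N m; "opening": finger opening in m; "grasp_force": force on a finger pad.
Only numpy, scipy, OpenCV 4.12 (cv2) and the standard library are available. Lean on these libraries where they do the work, as an engineer would, in place of code of your own. Each camera call takes 0.05 s, during which the arm holds its last target. There are 200 camera calls.

## Working session

There is one attempt and no reset: what is moved stays moved. The work goes in short steps, Python scripts to look and compute and a tool call to move; the robot and the scene stay as the last step left them, time stands still between calls to the robot, and variables do not carry over. Pictures are saved under pics/ and viewed, at most 10 in all, crops included, and the job is handed in when it is done.

Besides the shell and the picture viewer there is one more tool, called after "Emit:" as name(argument=value, ...) on one line, values as JSON. play_rows: Moves the arm, as the interface text tells. Its arguments: {"type":"object","properties":{"steps":{"type":"array","items":{"type":"array","items":{"type":"array","items":{"type":"number"}}}},"gripper":{"type":"number"},"squeeze":{"type":"number"}},"required":["steps"]}

```bash
mkdir -p pics; ls; python3 - <<'E'
from workcell import bot
import cv2
for n in("side","top"):
    c=bot.camera(n); cv2.imwrite(f"pics/{n}0.png",c["img"]); print(n,{k:v for k,v in c.items() if k!="img"})
print(bot.get_obs()); print(bot.hold_point_z)
E
```

```text
pics
side {'vfov': 45.32736601258185, 'cx': 316.9568726916029, 'cy': 247.66370903927265, 'xyz': array([0.20426315, 1.10890716, 0.86011753]), 'attitude': array([-123.68701007,   -0.75389561, -164.11812818])}
top {'vfov': 46.75215226231194, 'cx': 323.01044516345826, 'cy': 237.63856888498847, 'xyz': array([0.41005651, 0.00698225, 1.17946658]), 'attitude': array([-173.53669644,   -0.8672966 ,  -90.00713367])}
{'time': 0.1, 'q': array([-6.38833350e+01,  5.00737886e+00,  1.00378519e+01,  9.51001598e+01,
       -5.83967602e-04,  9.00013057e+01]), 'qd': array([ 0.01523153, -0.11113301,  0.09916617, -0.02758282, -0.00766806,
       -0.0220028 ]), 'joint_efforts': array([ 7.39181050e-04, -5.21563697e+01,  4.65652442e+01,  1.60158245e-02,
       -4.18092995e-06,  2.53329551e-05]), 'ee_pos': array([ 0.24201167, -0.49365041,  0.23064921]), 'tcp_rot': array([-1.79930313e+02,  5.85555218e-04,  2.61153601e+01]), 'wrist_force': array([-0.84792319, -0.24000269, -0.40933127]), 'torque': array([-0.0333963 , -0.00327768, -0.03803831]), 'grasp_force': 0.0, 'opening': 0.0856542502473681}
0.0187
```

View pics/side0.png

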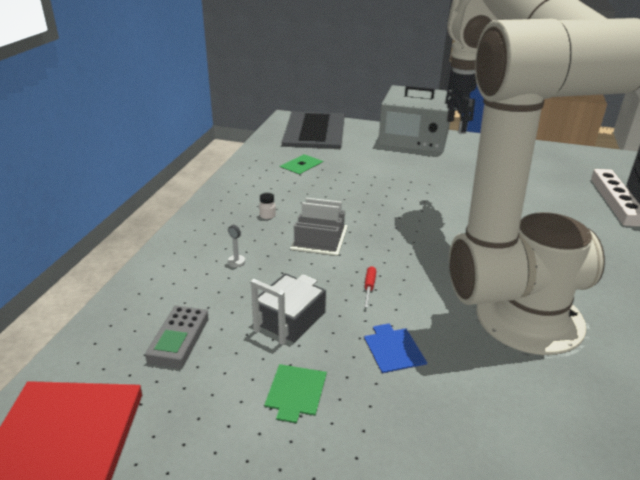

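View pics/top0.png

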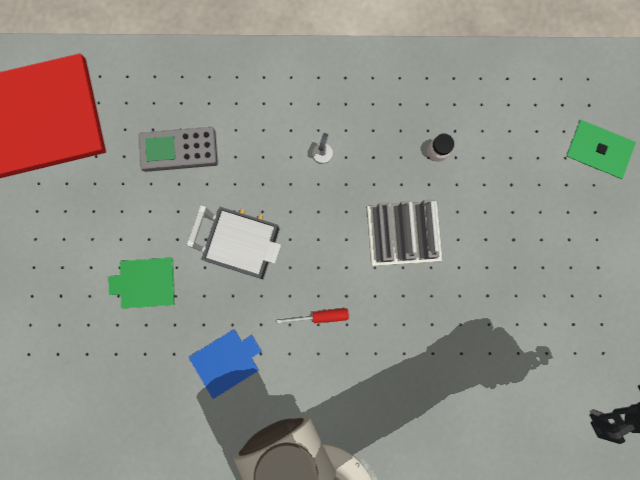

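The top view has the white cover in its box at (240,243), with the tab pointing right at (272,252) and the rest bar at (200,228). The rack is at (404,233). The green plate (145,283) and blue plate (228,363) are cover look-alikes. The side view shows the box at (288,305) and the rack at (321,225). Next I'll enlarge the box and rack from both views to find the empty slot.

```bash
cat > h.py <<'E'
import numpy as np, cv2
from scipy.spatial.transform import Rotation as R
def cam(c):
    f=240/np.tan(np.radians(c["vfov"]/2)); return f,R.from_euler("xyz",c["attitude"],degrees=True).as_matrix(),np.array(c["xyz"])
def ray(c,uv,z):
    f,M,o=cam(c); uv=np.atleast_2d(uv).astype(float)
    d=np.c_[(uv[:,0]-c["cx"])/f,(uv[:,1]-c["cy"])/f,np.ones(len(uv))]@M.T
    return o+d*((z-o[2])/d[:,2])[:,None]
def proj(c,p):
    f,M,o=cam(c); q=(np.atleast_2d(p)-o)@M
    return np.c_[c["cx"]+f*q[:,0]/q[:,2],c["cy"]+f*q[:,1]/q[:,2]]
E
python3 - <<'E'
from workcell import bot
import cv2,numpy as np
from h import *
T=bot.camera("top");S=bot.camera("side")
t,s=T["img"],S["img"]
def cr(i,x,y,w,h): return cv2.resize(i[y:y+h,x:x+w],(400,300),interpolation=cv2.INTER_CUBIC)
cv2.imwrite("pics/crop.png",np.vstack([np.hstack([cr(t,180,195,112,84),cr(t,352,192,112,84)]),np.hstack([cr(s,240,265,100,75),cr(s,272,183,100,75)])]))
# box: dark rim outer (z=66) ; rack white plate z=8 ; cover white
hsv=cv2.cvtColor(t,cv2.COLOR_BGR2HSV)
def big(m,x0,y0,x1,y1):
    k=np.zeros_like(m);k[y0:y1,x0:x1]=m[y0:y1,x0:x1]
    c=max(cv2.findContours(k,0,2)[0],key=cv2.contourArea);return c
w=((hsv[...,2]>195)&(hsv[...,1]<40)).astype(np.uint8)*255
c=big(w,205,200,290,285); r=cv2.minAreaRect(c);print("cover+tab white",r,cv2.contourArea(c)); b=cv2.boxPoints(r);print(ray(T,b,.066).round(4))
gray=cv2.cvtColor(t,6)
d=(gray<90).astype(np.uint8)*255
c=big(d,200,200,290,285); r=cv2.minAreaRect(c);print("dark",r);print(ray(T,cv2.boxPoints(r),.066).round(4))
c=big(w,355,190,455,275); print("rackwhite",cv2.minAreaRect(c))
bg=(cv2.absdiff(t,np.full_like(t,0)).max(2))
for y in (203,204,262,263,264,233): print(y,gray[y,360:450].tolist())
E
```

```text
cover+tab white ((245.56613159179688, 243.8350830078125), (65.68927764892578, 48.78996276855469), 17.447187423706055) 2718.0
[[0.4963 0.2228 0.066 ]
 [0.5907 0.1955 0.066 ]
 [0.5508 0.0685 0.066 ]
 [0.4569 0.097  0.066 ]]
dark ((231.25582885742188, 224.80162048339844), (38.14134979248047, 77.38710021972656), 65.11963653564453)
[[0.5639 0.2621 0.066 ]
 [0.631  0.1217 0.066 ]
 [0.5601 0.0884 0.066 ]
 [0.494  0.2282 0.066 ]]
rackwhite ((404.4743347167969, 233.16102600097656), (59.6774787902832, 69.99639129638672), 85.66769409179688)
203 [154, 154, 153, 153, 153, 154, 154, 154, 154, 154, 154, 154, 155, 155, 155, 156, 155, 154, 136, 129, 143, 142, 142, 143, 143, 142, 142, 142, 142, 147, 155, 148, 138, 139, 145, 144, 140, 144, 147, 122, 67, 113, 142, 142, 129, 112, 114, 109, 138, 191, 212, 204, 175, 147, 147, 145, 144, 145, 148, 135, 96, 61, 56, 83, 98, 94, 87, 70, 72, 87, 114, 184, 212, 212, 202, 210, 199, 151, 155, 156, 157, 157, 156, 155, 155, 156, 156, 156, 155, 156]
204 [153, 154, 153, 153, 154, 154, 155, 154, 154, 154, 154, 154, 155, 156, 156, 155, 146, 120, 101, 124, 142, 141, 141, 
[... 1393 characters left out ...]
 152, 145, 141, 150, 161, 159, 162, 168, 168, 166, 162, 159, 157, 157, 156, 155, 153, 151, 151, 153, 153, 154, 155, 156, 155, 154, 154, 154, 154, 154, 155, 156, 157, 158, 158, 156, 156, 156, 156, 156, 157, 157, 156, 155, 157, 156, 156, 156, 156, 157, 157, 157, 156, 156, 157, 157, 158]
233 [158, 158, 159, 159, 158, 157, 156, 156, 134, 174, 216, 197, 147, 137, 107, 83, 83, 82, 71, 56, 58, 115, 145, 144, 120, 77, 65, 57, 70, 120, 145, 145, 145, 147, 147, 124, 85, 82, 83, 77, 64, 56, 57, 60, 74, 82, 86, 92, 94, 94, 95, 159, 203, 213, 195, 158, 139, 106, 76, 82, 82, 75, 63, 56, 57, 57, 86, 95, 81, 86, 91, 94, 94, 138, 194, 214, 201, 200, 220, 202, 159, 159, 158, 157, 157, 157, 158, 158, 158, 158]
```

View pics/crop.png

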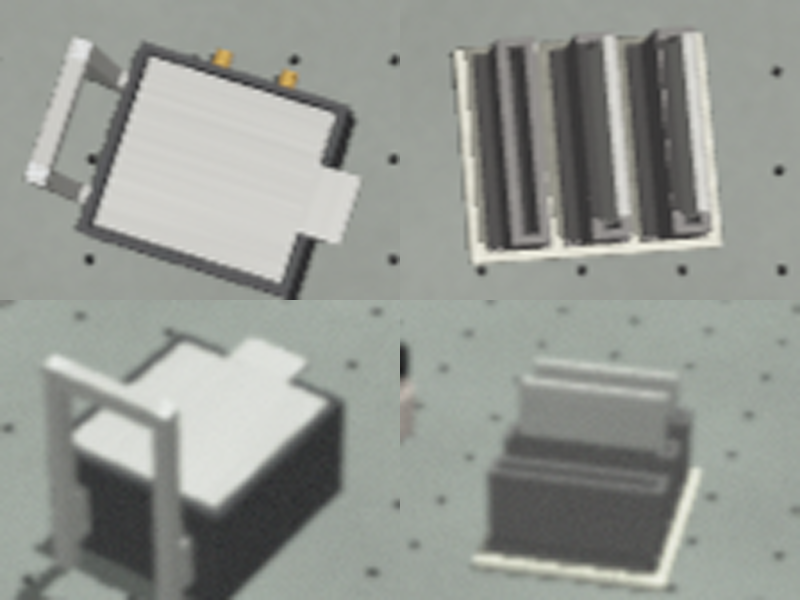

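The empty slot is the left unit in the top view (crop 523,140). The other two units hold panels, at (610,130) and (690,130). The white cover lies in the dark box with its tab at crop (335,205). It's the right one because it's aluminium, sits in the box and has a bar behind it; the look-alikes are blue and green.

From the white outline (98 x 133 mm, expected 100 x 135), the tab end is at about (0.504, 0.0815) and the box yaw is 72.8°. I'll move there with the fingers shut.

Emit:
play_rows(steps=[[[0.0232, -0.0188, 0.002, 0], [0.0232, -0.0188, 0.002, 0], [0.0232, -0.0188, 0.002, 0], [0.0232, -0.0188, 0.002, 0], [0.0232, -0.0188, 0.002, 0]]], gripper=0, squeeze=20)

```text
time: 0.62
ee_pos: [0.3051, -0.3571, 0.221]
tcp_rot: [-180.0, 0.0, 26.1]
wrist_force: [0.9, -0.2, 0.5]
opening: 0.0255
grasp_force: 0.0
```

Emit:
play_rows(steps=[[[0.0232, -0.0188, 0.002, 0], [0.0232, -0.0188, 0.002, 0], [0.0232, -0.0188, 0.002, 0], [0.0232, -0.0188, 0.002, 0], [0.0232, -0.0188, 0.002, 0]]])

```text
time: 1.03
ee_pos: [0.3679, -0.2215, 0.2112]
tcp_rot: [180.0, -0.0, 26.1]
wrist_force: [0.6, -0.5, 0.5]
opening: -0.0001
grasp_force: 0.0
```

Emit:
play_rows(steps=[[[0.0232, -0.0188, 0.002, 0], [0.0232, -0.0188, 0.002, 0], [0.0232, -0.0188, 0.002, 0], [0.0232, -0.0188, 0.002, 0], [0.0232, -0.0188, 0.002, 0]]])

```text
time: 1.45
ee_pos: [0.4307, -0.086, 0.2012]
tcp_rot: [180.0, -0.0, 26.1]
wrist_force: [-0.3, -0.4, 0.2]
opening: 0.0001
grasp_force: 0.0
```

Emit:
play_rows(steps=[[[0.0232, -0.0188, 0.002, 0], [0.0232, -0.0188, 0.002, 0], [0.0232, -0.0188, 0.002, 0], [0.0232, -0.0188, 0.002, 0], [0.0232, -0.0188, 0.002, 0]]])

```text
time: 1.87
ee_pos: [0.4935, 0.0496, 0.1911]
tcp_rot: [180.0, 0.0, 26.1]
wrist_force: [0.8, -2.0, 0.0]
opening: -0.0002
grasp_force: 0.0
```

Emit:
play_rows(steps=[[[0, 0, 0, -0.116], [0, 0, 0, -0.116], [0, 0, 0, -0.116], [0, 0, 0, -0.116], [0, 0, 0, -0.116]]])

```text
time: 2.28
ee_pos: [0.4931, 0.0482, 0.1911]
tcp_rot: [-180.0, 0.0, 59.7]
wrist_force: [-0.2, -0.0, -0.3]
opening: -0.0002
grasp_force: 0.0
```

Emit:
play_rows(steps=[[[0, 0, 0, -0.1145], [0, 0, 0.01, -0.1145], [0, 0, 0.035, 0], [0, 0, 0.035, 0], [0, 0, 0.035, 0]]])

```text
time: 2.7
ee_pos: [0.4933, 0.048, 0.0752]
tcp_rot: [179.9, -0.0, 72.5]
wrist_force: [0.1, -0.9, -0.7]
opening: 0.0001
grasp_force: 0.0
```

Emit:
play_rows(steps=[[[0, 0, 0.02, 0], [0, 0, 0.01, 0], [0, 0, 0, 0], [0, 0, 0, 0], [0, 0, 0, 0]]])

```text
time: 3.12
ee_pos: [0.4943, 0.0481, 0.0481]
tcp_rot: [179.9, -0.1, 72.5]
wrist_force: [-0.3, -0.4, 0.3]
opening: -0.0004
grasp_force: 0.0
```

```bash
python3 - <<'E'
from workcell import bot
import cv2,numpy as np
from h import *
T=bot.camera("top");S=bot.camera("side")
o=bot.get_obs();print(o["ee_pos"],o["tcp_rot"],o["wrist_force"])
def cr(c,x,y,w,h): return cv2.resize(c["img"][y:y+h,x:x+w],(400,300),interpolation=cv2.INTER_CUBIC)
cv2.imwrite("pics/pre.png",np.hstack([cr(T,190,195,120,90),cr(S,230,235,120,90)]))
# slot fit in top view: edges of dark gap between wall tops, z=.066
g=cv2.cvtColor(T["img"],6).astype(float); L=[];Rr=[]
for y in range(211,254):
    # expected centre drifts with row
    row=g[y,378:396]; x=np.arange(378,396)
    j=np.arange(4,14); k=4+np.argmin(np.convolve(row,np.ones(3)/3,"same")[5:12])+1
    l=k
    while row[l]<100:l-=1
    r=k
    while row[r]<100:r+=1
    a=x[l]+(row[l]-100)/(row[l]-row[l+1]); b=x[r]-(row[r]-100)/(row[r]-row[r-1])
    L.append((y,a));Rr.append((y,b))
for n,q in(("L",L),("R",Rr)):
    q=np.array(q);p=np.polyfit(q[:,0],q[:,1],1);e=q[:,1]-np.polyval(p,q[:,0]);k=abs(e)<.8;p=np.polyfit(q[k,0],q[k,1],1)
    uv=np.array([[np.polyval(p,y),y] for y in(205,233,258)]);print(n,e.std(),uv.round(2).tolist(),ray(T,uv,.066).round(4).tolist())
# rack plate
hsv=cv2.cvtColor(T["img"],40);w=((hsv[...,2]>195)&(hsv[...,1]<40)).astype(np.uint8)*255
k=np.zeros_like(w);k[190:275,355:455]=w[190:275,355:455]
cc=np.vstack([c for c in cv2.findContours(k,0,2)[0] if cv2.contourArea(c)>15]);r=cv2.minAreaRect(cc)
P=ray(T,cv2.boxPoints(r),.008);print(r,P.round(4).tolist(),P.mean(0),[np.hypot(*(P[i]-P[i-1])[:2]) for i in range(4)])
E
```

```text
[0.49428984 0.04810481 0.04804523] [ 1.79859252e+02 -5.96378268e-02  7.24657940e+01] [-0.11893451  0.59451207  0.15836793]
L 0.06868674553315413 [[381.94, 205.0], [384.28, 233.0], [386.36, 258.0]] [[0.6033, -0.1298, 0.066], [0.5459, -0.1339, 0.066], [0.4952, -0.1375, 0.066]]
R 0.08954429150314863 [[386.48, 205.0], [388.76, 233.0], [390.8, 258.0]] [[0.6033, -0.1391, 0.066], [0.5459, -0.143, 0.066], [0.4952, -0.1464, 0.066]]
((404.4683837890625, 232.76565551757812), (60.46974182128906, 69.65169525146484), 85.48600769042969) [[0.6124, -0.1057, 0.008], [0.6247, -0.2551, 0.008], [0.4951, -0.2622, 0.008], [0.4833, -0.1146, 0.008]] [ 0.55390914 -0.18441936  0.008     ] [np.float64(0.12940605533343874), np.float64(0.14987875007055834), np.float64(0.12983376452200487), np.float64(0.14805266564638594)]
```

View pics/pre.png

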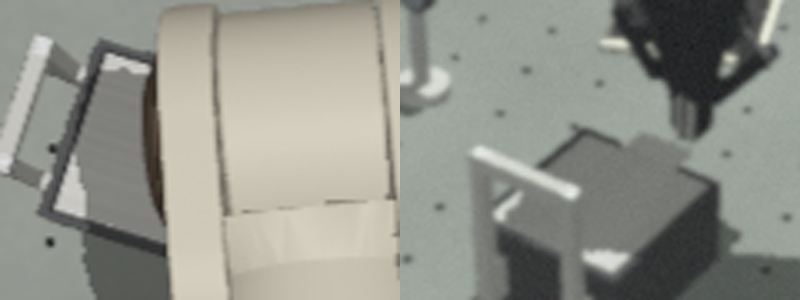

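The fingers stand squarely in front of the tab (side crop 690,120), about 24 mm short of its end. The slot measures (0.5507, -0.138) with yaw about 4°, and the slot lines and the rack plate agree. Now I'll approach contact.

Emit:
play_rows(steps=[[[0.01, 0, 0, 0], [0.008, 0, 0, 0], [0.002, 0, 0, 0], [0, 0, 0, 0], [0, 0, 0, 0]]])

```text
time: 3.63
ee_pos: [0.4992, 0.0675, 0.0463]
tcp_rot: [-180.0, 0.0, 72.5]
wrist_force: [-0.5, 0.7, -0.4]
opening: -0.0001
grasp_force: 0.0
```

Emit:
play_rows(steps=[[[0.001, 0, 0, 0], [0.001, 0, 0, 0], [0.001, 0, 0, 0], [0, 0, 0, 0], [0, 0, 0, 0]]])

```text
time: 4.05
ee_pos: [0.5001, 0.0699, 0.0463]
tcp_rot: [-180.0, 0.0, 72.5]
wrist_force: [-0.0, -0.8, 0.9]
opening: -0.0002
grasp_force: 0.0
```

Emit:
play_rows(steps=[[[0.001, 0, 0, 0], [0.001, 0, 0, 0], [0, 0, 0, 0], [0, 0, 0, 0], [0, 0, 0, 0]]])

```text
time: 4.47
ee_pos: [0.5008, 0.0718, 0.0463]
tcp_rot: [180.0, -0.0, 72.5]
wrist_force: [-0.8, -1.0, 0.1]
opening: 0.0001
grasp_force: 0.2
```

Emit:
play_rows(steps=[[[0.001, 0, 0, 0], [0, 0, 0, 0], [0, 0, 0, 0], [0, 0, 0, 0], [0, 0, 0, 0]]])

```text
time: 4.88
ee_pos: [0.5011, 0.0728, 0.0463]
tcp_rot: [180.0, -0.0, 72.5]
wrist_force: [-0.3, -0.1, -0.2]
opening: -0.0002
grasp_force: 0.2
```

Emit:
play_rows(steps=[[[0.001, 0, 0, 0], [0, 0, 0, 0], [0, 0, 0, 0], [0, 0, 0, 0], [0, 0, 0, 0]]])

```text
time: 5.3
ee_pos: [0.5013, 0.0737, 0.0463]
tcp_rot: [-180.0, 0.0, 72.5]
wrist_force: [0.1, -1.6, -0.8]
opening: 0.0001
grasp_force: 0.9
```

Emit:
play_rows(steps=[[[0.001, 0, 0, 0], [0, 0, 0, 0], [0, 0, 0, 0], [0, 0, 0, 0], [0, 0, 0, 0]]])

```text
time: 5.72
ee_pos: [0.5014, 0.0737, 0.0463]
tcp_rot: [180.0, 0.1, 72.4]
wrist_force: [-2.5, -7.2, 2.4]
opening: 0.0001
grasp_force: 3.8
```

Emit:
play_rows(steps=[[[0.001, 0, 0, 0], [0, 0, 0, 0], [0, 0, 0, 0], [0, 0, 0, 0], [0, 0, 0, 0]]])

```text
time: 6.13
ee_pos: [0.5014, 0.0738, 0.0463]
tcp_rot: [180.0, 0.2, 72.4]
wrist_force: [-3.3, -12.2, 3.7]
opening: 0.0005
grasp_force: 6.6
```

Firm contact: 12 N, with the cover against the rear rim. I'll start the tipping arc.

Emit:
play_rows(steps=[[[0.0004, 0, -0.0056, 0], [0.0006, 0, -0.0056, 0], [0.0008, 0, -0.0056, 0], [0.001, 0, -0.0056, 0], [0.0012, 0, -0.0056, 0]]])

```text
time: 6.55
ee_pos: [0.5019, 0.0762, 0.074]
tcp_rot: [-180.0, 0.4, 72.3]
wrist_force: [-6.6, -22.2, 2.7]
opening: -0.0
grasp_force: 11.3
```

```bash
python3 - <<'E'
from workcell import bot
import cv2,numpy as np
S=bot.camera("side")
o=bot.get_obs();print(o["ee_pos"],o["wrist_force"],o["grasp_force"])
cv2.imwrite("pics/tip1.png",cv2.resize(S["img"][225:345,230:350],(480,480),interpolation=cv2.INTER_CUBIC))
E
```

```text
[0.50230475 0.07633121 0.07518024] [ -7.64783077 -22.15408902   4.17153391] 11.547404369339347
```

View pics/tip1.png

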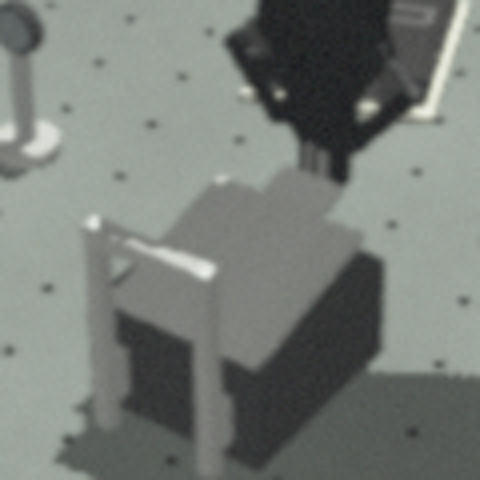

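The side view shows the cover tipped about 10°, with the fingers on its tab end (320,165) and its rear edge still in the rim. I'll continue along the arc.

Emit:
play_rows(steps=[[[0.0009, 0, -0.0054, 0], [0.0012, 0, -0.0054, 0], [0.0015, 0, -0.0054, 0], [0.0019, 0, -0.0053, 0], [0.0022, 0, -0.0053, 0]]])

```text
time: 7.02
ee_pos: [0.5045, 0.0838, 0.1015]
tcp_rot: [180.0, 0.4, 72.3]
wrist_force: [-6.2, -21.1, 6.9]
opening: 0.0001
grasp_force: 10.7
```

Emit:
play_rows(steps=[[[0.003, 0, -0.0064, 0], [0.0034, 0, -0.0062, 0], [0.0037, 0, -0.006, 0], [0.004, 0, -0.0058, 0], [0.0043, 0, -0.0056, 0]]])

```text
time: 7.43
ee_pos: [0.5106, 0.1018, 0.1327]
tcp_rot: [179.9, 0.3, 72.3]
wrist_force: [-6.9, -17.6, 14.6]
opening: -0.0001
grasp_force: 9.4
```

Emit:
play_rows(steps=[[[0.0043, 0, -0.0058, 0], [0.0047, 0, -0.0055, 0], [0.005, 0, -0.0052, 0], [0.0053, 0, -0.0049, 0], [0.0056, 0, -0.0046, 0]]])

```text
time: 7.85
ee_pos: [0.5187, 0.1288, 0.1573]
tcp_rot: [-180.0, -0.0, 72.5]
wrist_force: [-0.6, -0.1, -0.6]
opening: 0.0003
grasp_force: 0.2
```

```bash
python3 - <<'E'
from workcell import bot
import cv2,numpy as np
S=bot.camera("side")
o=bot.get_obs();print(o["ee_pos"],o["wrist_force"],o["grasp_force"])
cv2.imwrite("pics/tip2.png",cv2.resize(S["img"][215:335,230:350],(480,480),interpolation=cv2.INTER_CUBIC))
E
```

```text
[0.51912928 0.12965098 0.15804969] [-1.70144899  0.04177642 -0.4486771 ] 0.24822035687975585
```

View pics/tip2.png

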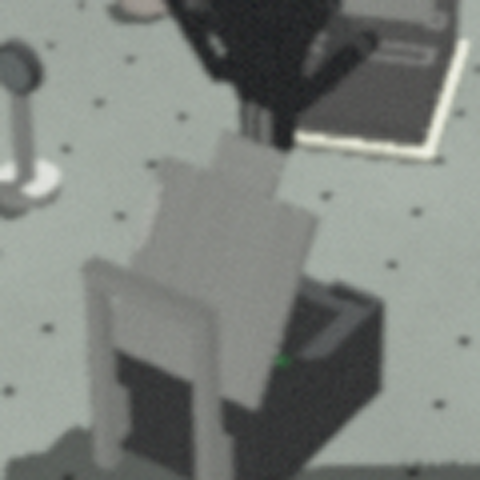

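The cover is tipped about 55° and following cleanly: rear edge on the rear wall, tab against the fingers at (260,145). I'll continue to upright.

Emit:
play_rows(steps=[[[0.006, 0, -0.0038, 0], [0.0062, 0, -0.0035, 0], [0.0064, 0, -0.0032, 0], [0.0066, 0, -0.0029, 0], [0.0067, 0, -0.0025, 0]]])

```text
time: 8.32
ee_pos: [0.5283, 0.1593, 0.1732]
tcp_rot: [-180.0, -0.0, 72.5]
wrist_force: [0.3, -0.1, 0.2]
opening: -0.0001
grasp_force: 0.1
```

Emit:
play_rows(steps=[[[0.0067, 0, -0.0021, 0], [0.0068, 0, -0.0018, 0], [0.0069, 0, -0.0014, 0], [0.007, 0, -0.001, 0], [0.006, 0, -0.0005, 0]]])

```text
time: 8.73
ee_pos: [0.5384, 0.1912, 0.1799]
tcp_rot: [180.0, -0.0, 72.5]
wrist_force: [-0.2, -0.9, 0.6]
opening: 0.0004
grasp_force: 0.0
```

Emit:
play_rows(steps=[[[0.003, 0, 0, 0], [0.003, 0, 0, 0], [0.003, 0, 0, 0], [0.003, 0, 0, 0], [0.003, 0, 0, 0]]])

```text
time: 9.15
ee_pos: [0.5428, 0.2048, 0.1798]
tcp_rot: [-180.0, 0.0, 72.5]
wrist_force: [0.5, 0.3, 0.6]
opening: -0.0002
grasp_force: 0.0
```

```bash
python3 - <<'E'
from workcell import bot
import cv2,numpy as np
S=bot.camera("side")
o=bot.get_obs();print(o["ee_pos"],o["wrist_force"],o["grasp_force"])
cv2.imwrite("pics/tip3.png",cv2.resize(S["img"][200:335,220:355],(480,480),interpolation=cv2.INTER_CUBIC))
E
```

```text
[0.54287359 0.2051998  0.17968852] [ 0.03159555 -0.06964942 -0.11851534] 0.0
```

View pics/tip3.png

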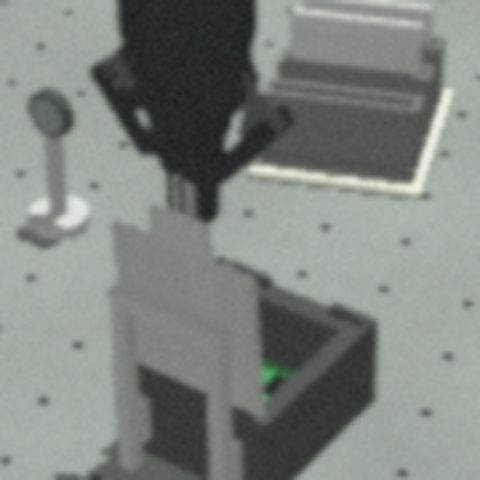

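The cover stands past upright on the bar and the finger force is 0. I'll back the fingers off and measure the lean.

Emit:
play_rows(steps=[[[-0.008, 0, 0, 0], [-0.015, 0, 0, 0], [-0.02, 0, 0, 0], [-0.02, 0, 0, 0], [-0.02, 0, -0.01, 0]]])

```text
time: 9.62
ee_pos: [0.5161, 0.1234, 0.1882]
tcp_rot: [-179.9, 0.1, 72.5]
wrist_force: [0.4, -0.5, -0.6]
opening: -0.0002
grasp_force: 0.0
```

Emit:
play_rows(steps=[[[-0.02, 0, -0.03, 0], [-0.02, 0, -0.03, 0], [-0.02, 0, -0.03, 0], [0, 0, 0, 0.12], [0, 0, 0, 0.12]]], gripper=0.05)

```text
time: 10.03
ee_pos: [0.4994, 0.0661, 0.2824]
tcp_rot: [179.8, -0.1, 58.3]
wrist_force: [-0.3, 0.4, -1.5]
opening: 0.0498
grasp_force: 0.0
```

```bash
python3 - <<'E'
from workcell import bot
import cv2,numpy as np
from h import *
S=bot.camera("side");T=bot.camera("top")
o=bot.get_obs();print(o["ee_pos"],o["tcp_rot"],o["wrist_force"])
a=cv2.resize(S["img"][235:325,240:330],(400,400),interpolation=cv2.INTER_CUBIC)
b=cv2.resize(T["img"][195:285,180:270],(400,400),interpolation=cv2.INTER_CUBIC)
cv2.imwrite("pics/lean.png",np.hstack([a,b]))
u=np.array([np.cos(np.radians(72.6)),np.sin(np.radians(72.6))]);n=np.array([-u[1],u[0]])
seat=np.array([.5437,.2105])
for a in(8,12,16,20):
    for w in(-20,20):
        th=np.radians(a);p=seat+u*(.135*np.sin(th))+n*w/1e3;q=[*p,.06+.135*np.cos(th)]
        print(a,w,((proj(S,q)[0]-[240,235])*400/90).round(),((proj(T,q)[0]-[180,195])*400/90+[400,0]).round())
E
```

```text
[0.49912379 0.06692767 0.2804194 ] [ 1.79946007e+02 -3.15475790e-02  5.85064711e+01] [ 0.89234767 -0.47874255 -0.94731439]
8 -20 [ 86. 112.] [464.  73.]
8 20 [157. 140.] [431. 168.]
12 -20 [ 73. 124.] [443.  67.]
12 20 [144. 153.] [410. 161.]
16 -20 [ 61. 138.] [422.  61.]
16 20 [132. 168.] [390. 155.]
20 -20 [ 49. 153.] [403.  56.]
20 20 [120. 183.] [371. 149.]
```

View pics/lean.png

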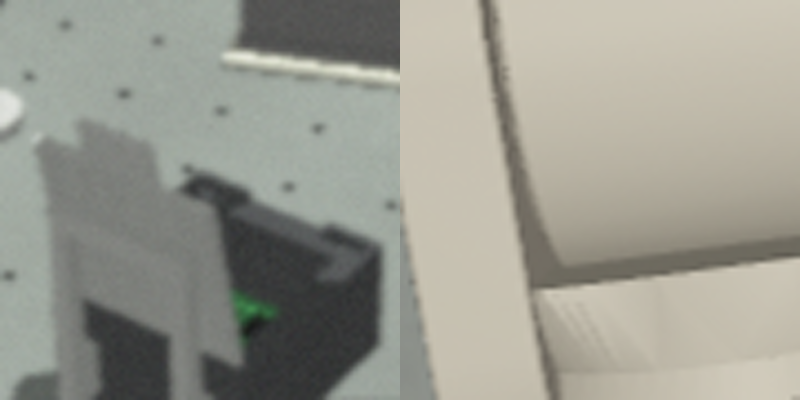

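The cover leans on the bar. The tab's top corners at (80,120) and (155,147) fit the expected lean of about 11°. Now I'll turn the gripper 76° and open it to 70 mm for the pinch.

Emit:
play_rows(steps=[[[0, 0, 0, 0.12], [0, 0, 0, 0.12], [0, 0, 0, 0.12], [0, 0, 0, 0.12], [0, 0, 0, 0.12]]], gripper=0.07)

```text
time: 10.55
ee_pos: [0.499, 0.0678, 0.2794]
tcp_rot: [-180.0, 0.0, 24.3]
wrist_force: [-0.7, 0.4, 0.1]
opening: 0.0703
grasp_force: 0.0
```

Emit:
play_rows(steps=[[[0, 0, 0, 0.12], [0, 0, 0, 0.12], [0, 0, 0, 0.12], [0, 0, 0, 0.12], [0, 0, 0, 0.12]]])

```text
time: 10.97
ee_pos: [0.4994, -0.0136, 0.2793]
tcp_rot: [-176.5, 0.4, -3.2]
wrist_force: [0.8, 0.6, 0.1]
opening: 0.0698
grasp_force: 0.0
```

Emit:
play_rows(steps=[[[0, 0, 0, 0.12], [0, -0.035, 0, 0], [0, -0.035, 0, 0], [0, -0.035, 0, 0], [0, -0.035, 0, 0]]])

```text
time: 11.38
ee_pos: [0.5032, 0.0221, 0.2942]
tcp_rot: [-172.0, 0.9, -1.6]
wrist_force: [-0.4, -0.4, 0.8]
opening: 0.07
grasp_force: 0.0
```

Emit:
play_rows(steps=[[[0, -0.0115, 0, 0], [0, 0, 0, 0], [0, 0, 0, 0], [0, 0, 0, 0], [0, 0, 0, 0]]])

```text
time: 11.8
ee_pos: [0.5038, 0.0274, 0.2959]
tcp_rot: [-171.8, 0.9, -1.4]
wrist_force: [-0.1, -0.0, 0.2]
opening: 0.0699
grasp_force: 0.0
```

```bash
python3 - <<'E'
from workcell import bot
o=bot.get_obs()
for k in("q","qd","ee_pos","tcp_rot"):print(k,o[k].round(3))
print([x for x in dir(bot) if x[0]!="_"])
E
```

```text
q [ -1.504   1.316  13.212 102.825   8.195 179.895]
qd [ 0.074  0.039  0.276 -0.1    0.116  0.287]
ee_pos [0.504 0.027 0.296]
tcp_rot [-171.804    0.914   -1.4  ]
['PlanningError', 'camera', 'get_obs', 'hold_point_z', 'job_done']
```

Joint 6 reached its limit at 180°. I'll use the opposite half-turn (yaw about 162.7°) by turning back.

Emit:
play_rows(steps=[[[0, 0, 0, -0.12], [0, 0, 0, -0.12], [0, 0, 0, -0.12], [0, 0, 0, -0.12], [0, 0, 0, -0.12]]])

```text
time: 12.22
ee_pos: [0.5039, 0.0275, 0.296]
tcp_rot: [-172.7, -3.9, 33.0]
wrist_force: [-0.5, -0.0, -0.3]
opening: 0.0699
grasp_force: 0.0
```

Emit:
play_rows(steps=[[[0, 0, 0, -0.12], [0, 0, 0, -0.12], [0, 0, 0, -0.12], [0, 0, 0, -0.12], [0, 0, 0, -0.12]]])

```text
time: 12.63
ee_pos: [0.5039, 0.0275, 0.296]
tcp_rot: [-176.2, -7.3, 67.4]
wrist_force: [0.5, -1.6, -0.0]
opening: 0.0698
grasp_force: 0.0
```

Emit:
play_rows(steps=[[[0, 0, 0, -0.12], [0, 0, 0, -0.12], [0, 0, 0, -0.12], [0, 0, 0, -0.12], [0, 0, 0, -0.12]]])

```text
time: 13.05
ee_pos: [0.5039, 0.0275, 0.296]
tcp_rot: [179.0, -8.2, 102.1]
wrist_force: [0.6, -0.5, 0.2]
opening: 0.0701
grasp_force: 0.0
```

Emit:
play_rows(steps=[[[0, 0, 0, -0.12], [0, 0, 0, -0.12], [0, 0, 0, -0.12], [0, 0, 0, -0.12], [0, 0, 0, -0.12]]])

```text
time: 13.47
ee_pos: [0.5039, 0.0275, 0.296]
tcp_rot: [174.5, -6.2, 136.7]
wrist_force: [-0.5, 0.3, 1.1]
opening: 0.0702
grasp_force: 0.0
```

The limit left an 8° tilt in the commanded pose. It came from translating against the joint 6 limit, so I'll undo it with the mirrored move at the opposite limit (q6 = -180).

Emit:
play_rows(steps=[[[0, 0, 0, -0.12], [0, 0, 0, -0.12], [0, 0, 0, -0.12], [0, 0, 0, -0.12], [0, 0, 0, -0.12]]])

```text
time: 13.88
ee_pos: [0.5039, 0.0275, 0.296]
tcp_rot: [172.0, -2.0, 170.9]
wrist_force: [-0.0, -0.2, -0.4]
opening: 0.0699
grasp_force: 0.0
```

Emit:
play_rows(steps=[[[0, 0, 0, -0.12], [0, 0, 0, -0.12], [0, 0, 0, -0.12], [0, 0, 0, -0.12], [0, 0, 0, -0.12]]])

```text
time: 14.3
ee_pos: [0.5039, 0.0275, 0.296]
tcp_rot: [172.3, 2.8, -155.1]
wrist_force: [0.7, 1.0, 1.1]
opening: 0.0703
grasp_force: 0.0
```

Emit:
play_rows(steps=[[[0, 0, 0, -0.12], [0, 0, 0, -0.12], [0, 0, 0, -0.12], [0, 0, 0, -0.12], [0, 0, 0, -0.12]]])

```text
time: 14.72
ee_pos: [0.5039, 0.0275, 0.296]
tcp_rot: [175.2, 6.7, -120.8]
wrist_force: [-0.1, -0.0, 0.2]
opening: 0.0697
grasp_force: 0.0
```

Emit:
play_rows(steps=[[[0, 0, 0, -0.12], [0, 0, 0, -0.12], [0, 0, 0, -0.12], [0, 0, 0, -0.12], [0, 0, 0, -0.12]]])

```text
time: 15.13
ee_pos: [0.5039, 0.0275, 0.296]
tcp_rot: [179.9, 8.3, -86.1]
wrist_force: [-1.3, 0.1, -0.5]
opening: 0.0702
grasp_force: 0.0
```

Emit:
play_rows(steps=[[[0, 0, 0, -0.12], [0, 0, 0, -0.12], [0, 0, 0, -0.12], [0, 0, 0, -0.12], [0, 0, 0, -0.12]]])

```text
time: 15.55
ee_pos: [0.5039, 0.0275, 0.296]
tcp_rot: [-175.4, 6.9, -51.5]
wrist_force: [0.1, 0.5, 0.4]
opening: 0.0698
grasp_force: 0.0
```

Emit:
play_rows(steps=[[[0, 0, 0, -0.12], [0, 0, 0, -0.12], [0, 0, 0, -0.12], [0, 0, 0, -0.12], [0, 0, 0, -0.12]]])

```text
time: 15.97
ee_pos: [0.5039, 0.0275, 0.296]
tcp_rot: [-172.4, 3.1, -17.1]
wrist_force: [-0.1, 0.5, 1.1]
opening: 0.0702
grasp_force: 0.0
```

```bash
python3 - <<'E'
from workcell import bot
o=bot.get_obs()
for k in("q","ee_pos","tcp_rot"):print(k,o[k].round(3))
E
```

```text
q [  -1.496    1.325   13.228  102.827    8.201 -164.207]
ee_pos [0.504 0.028 0.296]
tcp_rot [-172.354    3.115  -17.147]
```

Emit:
play_rows(steps=[[[0, 0, 0, -0.12], [0, 0, 0, -0.12], [0, 0, 0, -0.04], [0, 0.02, 0, 0], [0, 0.02, 0, 0]]])

```text
time: 16.38
ee_pos: [0.5035, 0.0076, 0.2902]
tcp_rot: [-172.7, 0.9, -3.3]
wrist_force: [0.5, -0.2, 0.8]
opening: 0.0699
grasp_force: 0.0
```

Emit:
play_rows(steps=[[[0, 0.02, 0, 0], [0, 0.02, 0, 0], [0, 0, 0, 0], [0, 0, 0, 0], [0, 0, 0, 0]]])

```text
time: 16.8
ee_pos: [0.5026, -0.0107, 0.2856]
tcp_rot: [-173.6, 0.9, -4.9]
wrist_force: [0.2, 0.8, 0.6]
opening: 0.07
grasp_force: 0.0
```

```bash
python3 - <<'E'
from workcell import bot
o=bot.get_obs()
for k in("q","ee_pos","tcp_rot"):print(k,o[k].round(3))
E
```

```text
q [  -4.865    0.808   11.647  101.771    6.437 -179.945]
ee_pos [ 0.503 -0.011  0.286]
tcp_rot [-173.564    0.938   -4.92 ]
```

Emit:
play_rows(steps=[[[0, 0.02, 0, -0.1], [0, 0.02, 0, -0.1], [0, 0, 0, 0], [0, 0, 0, 0], [0, 0, 0, 0]]])

```text
time: 17.22
ee_pos: [0.5012, 0.0227, 0.2817]
tcp_rot: [-176.6, -0.1, 0.6]
wrist_force: [0.1, 0.3, 0.6]
opening: 0.0699
grasp_force: 0.0
```

```bash
python3 - <<'E'
from workcell import bot
o=bot.get_obs()
for k in("q","ee_pos","tcp_rot"):print(k,o[k].round(3))
E
```

```text
q [   0.669   -0.398   10.144  100.415    3.386 -179.943]
ee_pos [0.501 0.023 0.282]
tcp_rot [-1.76614e+02 -1.24000e-01  6.12000e-01]
```

Emit:
play_rows(steps=[[[0, 0.02, 0, -0.1], [0, 0.02, 0, -0.1], [0, 0.01, 0, -0.025], [0, 0, 0, 0], [0, 0, 0, 0]]])

```text
time: 17.63
ee_pos: [0.4964, 0.0566, 0.2798]
tcp_rot: [179.7, -0.6, 6.6]
wrist_force: [-0.8, 0.3, 1.3]
opening: 0.0701
grasp_force: 0.0
```

```bash
python3 - <<'E'
from workcell import bot
o=bot.get_obs()
for k in("q","ee_pos","tcp_rot"):print(k,o[k].round(3))
E
```

```text
q [   6.671   -1.147    9.239   99.826   -0.283 -179.944]
ee_pos [0.496 0.057 0.28 ]
tcp_rot [179.718  -0.56    6.616]
```

The tilt is gone (under 0.6°). I'll turn to yaw 162.7° from the allowed side.

Emit:
play_rows(steps=[[[0, 0, 0, 0.12], [0, 0, 0, 0.12], [0, 0, 0, 0.12], [0, 0, 0, 0.12], [0, 0, 0, 0.12]]])

```text
time: 18.05
ee_pos: [0.4965, 0.0559, 0.2797]
tcp_rot: [-179.9, -0.6, -28.2]
wrist_force: [-0.4, -0.5, 0.3]
opening: 0.07
grasp_force: 0.0
```

Emit:
play_rows(steps=[[[0, 0, 0, 0.12], [0, 0, 0, 0.12], [0, 0, 0, 0.12], [0, 0, 0, 0.12], [0, 0, 0, 0.12]]])

```text
time: 18.47
ee_pos: [0.4964, 0.0559, 0.2797]
tcp_rot: [-179.6, -0.5, -62.6]
wrist_force: [0.2, 0.3, 0.5]
opening: 0.0697
grasp_force: 0.0
```

Emit:
play_rows(steps=[[[0, 0, 0, 0.12], [0, 0, 0, 0.12], [0, 0, 0, 0.12], [0, 0, 0, 0.12], [0, 0, 0, 0.12]]])

```text
time: 18.88
ee_pos: [0.4965, 0.0559, 0.2797]
tcp_rot: [-179.4, -0.1, -96.9]
wrist_force: [-0.4, 0.9, 0.1]
opening: 0.07
grasp_force: 0.0
```

Emit:
play_rows(steps=[[[0, 0, 0, 0.12], [0, 0, 0, 0.12], [0, 0, 0, 0.12], [0, 0, 0, 0.12], [0, 0, 0, 0.12]]])

```text
time: 19.3
ee_pos: [0.4964, 0.0559, 0.2797]
tcp_rot: [-179.4, 0.2, -131.3]
wrist_force: [-1.0, -0.4, 0.1]
opening: 0.0697
grasp_force: 0.0
```

Emit:
play_rows(steps=[[[0, 0, 0, 0.12], [0, 0, 0, 0.12], [0, 0, 0, 0.12], [0, 0, 0, 0.12], [0, 0, 0, 0.12]]])

```text
time: 19.72
ee_pos: [0.4965, 0.0559, 0.2797]
tcp_rot: [-179.6, 0.5, -165.7]
wrist_force: [0.6, 0.8, -0.1]
opening: 0.0697
grasp_force: 0.0
```

Emit:
play_rows(steps=[[[0, 0, 0, 0.12], [0, 0, 0, 0.12], [0, 0, 0, 0.12], [0, 0, 0, 0.12], [0, 0, 0, 0.078]]])

```text
time: 20.13
ee_pos: [0.4964, 0.0559, 0.2797]
tcp_rot: [-180.0, 0.6, 162.3]
wrist_force: [0.0, 0.2, 0.3]
opening: 0.0705
grasp_force: 0.0
```

```bash
python3 - <<'E'
from workcell import bot
import numpy as np
from h import *
o=bot.get_obs()
for k in("q","ee_pos","tcp_rot"):print(k,o[k].round(3))
M=R.from_euler("xyz",o["tcp_rot"],degrees=True).as_matrix()
print(M.T@(np.array([.5440,.2115,o["ee_pos"][2]])-o["ee_pos"]))
E
```

```text
q [ 6.584 -1.139  9.235 99.826 -0.281 24.286]
ee_pos [0.496 0.056 0.28 ]
tcp_rot [-179.969    0.615  162.298]
[ 2.00533279e-03  1.62698705e-01 -1.08823512e-04]
```

Emit:
play_rows(steps=[[[0.002, 0.0327, 0, 0], [0, 0.0325, 0, 0], [0, 0.0325, 0, 0], [0, 0.0325, 0, 0], [0, 0.0325, 0, 0]]])

```text
time: 20.55
ee_pos: [0.5432, 0.2133, 0.2795]
tcp_rot: [-180.0, 0.6, 162.7]
wrist_force: [1.0, -0.4, 0.3]
opening: 0.0696
grasp_force: 0.0
```

Emit:
play_rows(steps=[[[0, 0, 0.02, 0], [0, 0, 0.02, 0], [0, 0, 0.02, 0], [0, 0, 0.01, 0], [0, 0, 0, 0]]])

```text
time: 20.97
ee_pos: [0.5427, 0.2115, 0.207]
tcp_rot: [-179.8, 0.4, 162.7]
wrist_force: [-0.2, -0.6, -0.6]
opening: 0.0697
grasp_force: 0.0
```

```bash
python3 - <<'E'
from workcell import bot
import cv2,numpy as np
S=bot.camera("side");o=bot.get_obs();print(o["ee_pos"],o["tcp_rot"],o["wrist_force"])
cv2.imwrite("pics/above.png",cv2.resize(S["img"][195:315,210:330],(480,480),interpolation=cv2.INTER_CUBIC))
E
```

```text
[0.54300395 0.21176464 0.20887739] [-179.88902139    0.54718514  162.72412457] [ 0.04452875 -0.08962838 -0.04464459]
```

View pics/above.png

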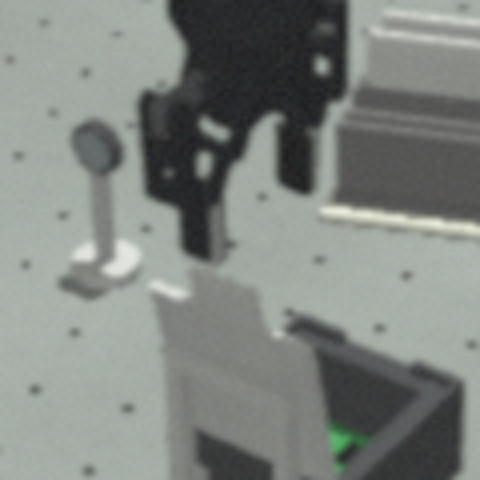

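The gripper straddles the tab: rear finger tip at (205,255) on the bar side, front finger at (297,185) on the box side. I'll lower and close.

Emit:
play_rows(steps=[[[0, 0, 0.012, 0], [0, 0, 0.012, 0], [0, 0, 0.013, 0], [0, 0, 0.013, 0], [0, 0, 0, 0]]])

```text
time: 21.43
ee_pos: [0.5435, 0.2119, 0.1587]
tcp_rot: [-179.9, 0.6, 162.8]
wrist_force: [-0.9, -0.5, -0.6]
opening: 0.0701
grasp_force: 0.0
```

Emit:
play_rows(steps=[[[0, 0, 0, 0], [0, 0, 0, 0], [0, 0, 0, 0], [0, 0, 0, 0], [0, 0, 0, 0]]], gripper=0.03, squeeze=40)

```text
time: 21.85
ee_pos: [0.5439, 0.2126, 0.1603]
tcp_rot: [-180.0, 0.7, 162.8]
wrist_force: [-0.3, -0.5, 0.6]
opening: 0.0302
grasp_force: 0.0
```

Emit:
play_rows(steps=[[[0, 0, 0, 0], [0, 0, 0, 0], [0, 0, 0, 0], [0, 0, 0, 0], [0, 0, 0, 0]]], gripper=0)

```text
time: 22.27
ee_pos: [0.5435, 0.212, 0.1597]
tcp_rot: [-179.9, 0.6, 162.8]
wrist_force: [-2.6, -5.5, 4.7]
opening: 0.0055
grasp_force: 39.3
```

Gripped: the opening is about 6 mm at 39 N. I'll lift straight up, easing forward off the rim.

Emit:
play_rows(steps=[[[0, -0.001, -0.005, 0], [0, -0.001, -0.01, 0], [0, 0, -0.015, 0], [0, 0, -0.02, 0], [0, 0, -0.02, 0]]])

```text
time: 22.68
ee_pos: [0.5422, 0.2113, 0.2307]
tcp_rot: [-180.0, 0.6, 162.8]
wrist_force: [0.7, 0.8, -2.6]
opening: 0.0055
grasp_force: 39.3
```

Emit:
play_rows(steps=[[[0, -0.01, -0.01, 0], [0, -0.02, 0, 0], [0, -0.02, 0, 0], [0, -0.02, 0, 0], [0, 0, 0, 0]]])

```text
time: 23.1
ee_pos: [0.5207, 0.1416, 0.2404]
tcp_rot: [-180.0, 0.7, 162.7]
wrist_force: [0.1, -0.5, -1.6]
opening: 0.0055
grasp_force: 39.6
```

```bash
python3 - <<'E'
from workcell import bot
import cv2,numpy as np
from h import *
S=bot.camera("side");o=bot.get_obs();print(o["ee_pos"],o["tcp_rot"],o["wrist_force"],o["grasp_force"],o["opening"])
cv2.imwrite("pics/lift.png",cv2.resize(S["img"][175:325,220:370],(600,600),interpolation=cv2.INTER_CUBIC))
M=R.from_euler("xyz",o["tcp_rot"],degrees=True).as_matrix()
# expected foot corners if tab mid (123 above foot) at grasp point
g=o["ee_pos"]-.019*M[:,2]
for d in(.115,.12,.125,.13):
  for y in(-.05,.05): print(d,y,((proj(S,g+M[:,2]*d+M[:,0]*y)[0]-[220,175])*4).round())
E
```

```text
[0.52120517 0.14275202 0.24029015] [-179.9936576     0.67082363  162.71825625] [ 0.92785652 -0.06505187 -1.68089886] 39.5930059812963 0.005626703351503666
0.115 -0.05 [219. 318.]
0.115 0.05 [371. 380.]
0.12 -0.05 [220. 326.]
0.12 0.05 [371. 387.]
0.125 -0.05 [220. 333.]
0.125 0.05 [371. 395.]
0.13 -0.05 [220. 340.]
0.13 0.05 [370. 402.]
```

View pics/lift.png

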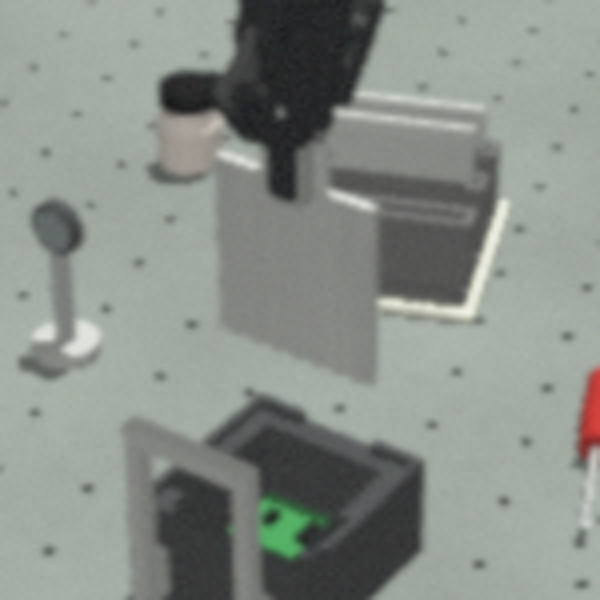

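The cover is held upright, with foot corners at (219,323) and (374,383), so the foot is about 99 mm below the TCP and centred. That was my last picture; the rest is by numbers. I'll turn to the slot direction.

Emit:
play_rows(steps=[[[0, 0, 0, -0.0745], [0, 0, 0, -0.0745], [0, 0, 0, -0.0745], [0, 0, 0, -0.0745], [0, 0, 0, -0.0745]]])

```text
time: 23.57
ee_pos: [0.5217, 0.1447, 0.2395]
tcp_rot: [-179.8, 0.6, -175.6]
wrist_force: [-0.2, 0.1, -1.6]
opening: 0.0055
grasp_force: 39.6
```

```bash
cat > foot.py <<'E'
from workcell import bot
import numpy as np
from h import *
o=bot.get_obs();M=R.from_euler("xyz",o["tcp_rot"],degrees=True).as_matrix()
f=o["ee_pos"]+.099*M[:,2]+.0005*M[:,0]
d=np.array([.5507,-.1383,f[2]])-f
print("rot",o["tcp_rot"].round(2),"foot",f.round(4),"world err",d.round(4),"tool shift",(M.T@d).round(4),o["wrist_force"].round(1),o["grasp_force"])
E
python3 foot.py
```

```text
rot [-179.75    0.57 -175.6 ] foot [0.5222 0.1443 0.1405] world err [ 0.0285 -0.2826  0.    ] tool shift [-0.0068 -0.2839  0.0013] [-0.2  0.1 -1.6] 39.64477775618434
```

Emit:
play_rows(steps=[[[-0.0007, -0.02, 0, 0.006], [-0.0007, -0.03, 0, 0], [-0.0007, -0.034, 0, 0], [-0.0007, -0.034, 0, 0], [-0.0007, -0.034, 0, 0]]])

```text
time: 23.98
ee_pos: [0.5355, -0.0081, 0.2404]
tcp_rot: [-179.8, 0.6, -176.1]
wrist_force: [1.0, -0.0, -1.3]
opening: 0.005
grasp_force: 39.7
```

Emit:
play_rows(steps=[[[-0.0007, -0.034, 0, 0], [-0.0007, -0.034, 0, 0], [-0.0007, -0.032, 0, 0], [-0.0007, -0.02, 0, 0], [-0.0007, -0.012, 0, 0]]])

```text
time: 24.4
ee_pos: [0.5478, -0.1407, 0.2408]
tcp_rot: [-179.7, 0.6, -176.3]
wrist_force: [-0.2, 0.6, -1.4]
opening: 0.0052
grasp_force: 39.8
```

Emit:
play_rows(steps=[[[0, 0, 0.01, 0], [0, 0, 0.02, 0], [0, 0, 0.015, 0], [0, 0, 0.01, 0], [0, 0, 0, 0]]])

```text
time: 24.82
ee_pos: [0.5473, -0.1376, 0.1833]
tcp_rot: [-179.8, 0.4, -176.1]
wrist_force: [0.2, -0.1, -2.0]
opening: 0.0054
grasp_force: 39.6
```

```bash
python3 foot.py; python3 - <<'E'
# side-view check: empty slot unit near wall-top edge vs cover, and slot centre by two views
from workcell import bot
import cv2,numpy as np
from h import *
S=bot.camera("side");g=cv2.cvtColor(S["img"],6).astype(int)
c=np.array([.5507,-.1383]);y=np.array([np.cos(np.radians(4)),np.sin(np.radians(4))]);x=np.array([y[1],-y[0]])
o=bot.get_obs()
for a in(-.035,0,.035):
    p=lambda dx,z:proj(S,[*(c+y*a-x*dx),z])[0]
    print(a,"wall outer",p(.011,.066).round(1),"inner near",p(.005,.066).round(1),"far inner",p(-.005,.066).round(1),"coverface z.078",p(.003,.080).round(1))
    u=int(round(p(0,.066)[0])); v=int(p(.011,.066)[1]); print(v-22,g[v-22:v+10,u].tolist())
E
```

```text
rot [-179.81    0.37 -176.11] foot [ 0.5475 -0.1379  0.0843] world err [ 0.0032 -0.0004  0.    ] tool shift [-0.0032 -0.0006  0.    ] [ 0.2 -0.1 -2. ] 39.63855469599366
-0.035 wall outer [328.3 229.8] inner near [328.7 228.6] far inner [329.4 226.6] coverface z.078 [329.  223.6]
207 [140, 137, 139, 137, 137, 137, 141, 140, 138, 136, 137, 141, 143, 141, 138, 127, 104, 90, 102, 118, 102, 89, 85, 81, 83, 82, 86, 85, 83, 85, 85, 85]
0 wall outer [315.2 228.2] inner near [315.7 227. ] far inner [316.5 225.1] coverface z.078 [315.9 222. ]
206 [134, 137, 138, 136, 138, 138, 139, 136, 136, 137, 139, 137, 137, 135, 129, 106, 89, 92, 109, 106, 91, 86, 82, 86, 84, 87, 85, 81, 84, 88, 83, 86]
0.035 wall outer [302.2 226.6] inner near [302.7 225.4] far inner [303.6 223.5] coverface z.078 [302.9 220.5]
204 [136, 134, 135, 135, 137, 135, 135, 136, 134, 134, 139, 137, 138, 138, 134, 122, 96, 91, 101, 113, 97, 84, 79, 84, 85, 84, 82, 85, 84, 84, 84, 84]
```

```bash
python3 - <<'E'
import cv2
for n in("side0",):
    g=cv2.cvtColor(cv2.imread(f"pics/{n}.png"),6).astype(int)
    for u in(329,316,303): print(n,u,g[200:255,u].tolist())
from workcell import bot
S=bot.camera("side");g=cv2.cvtColor(S["img"],6).astype(int)
for u in(329,316,303): print("now",u,g[200:255,u].tolist())
from h import *
import numpy as np
c=np.array([.5539,-.1844]);y=np.array([np.cos(np.radians(4)),np.sin(np.radians(4))]);x=np.array([y[1],-y[0]])
print("plate near edge rows",[proj(S,[*(c+y*a-x*.075),.008])[0].round(1).tolist() for a in(-.065,-.035,0,.035,.065)])
for dx,top in((0,.106),(0,.096),(.046,.106),(.046,.096)): print(dx,top,[proj(S,[*(c+y*a+x*(dx-.003)),top])[0].round(1).tolist() for a in(-.035,0)])
E
```

```text
side0 329 [197, 178, 144, 133, 146, 172, 176, 150, 137, 135, 136, 133, 132, 132, 129, 131, 132, 128, 130, 122, 96, 84, 83, 84, 83, 99, 113, 101, 93, 111, 104, 88, 84, 85, 80, 83, 83, 82, 84, 81, 83, 83, 82, 80, 83, 78, 80, 81, 82, 86, 114, 165, 207, 185, 155]
side0 316 [164, 140, 136, 160, 192, 168, 141, 134, 135, 134, 132, 133, 134, 133, 134, 132, 133, 126, 102, 86, 82, 84, 85, 89, 109, 104, 97, 106, 110, 95, 85, 83, 80, 84, 79, 82, 84, 81, 84, 85, 84, 80, 84, 82, 81, 78, 81, 87, 101, 160, 214, 196, 158, 138, 156]
side0 303 [166, 171, 187, 174, 151, 139, 137, 136, 133, 134, 131, 136, 135, 133, 133, 132, 118, 93, 83, 83, 82, 84, 98, 111, 100, 100, 115, 104, 87, 81, 82, 84, 83, 84, 84, 84, 82, 83, 81, 82, 86, 80, 82, 78, 77, 82, 94, 146, 202, 201, 168, 142, 153, 165, 164]
now 329 [137, 138, 136, 136, 139, 136, 137, 140, 137, 138, 137, 138, 141, 139, 140, 141, 139, 139, 141, 138, 141, 135, 105, 88, 86, 100, 117, 105, 87, 86, 84, 86, 87, 82, 85, 85, 83, 85, 84, 87, 85, 83, 85, 82, 86, 85, 78, 80, 83, 90, 112, 162, 211, 187, 154]
now 316 [135, 136, 138, 137, 136, 136, 133, 136, 137, 135, 137, 138, 136, 140, 137, 137, 136, 137, 136, 132, 119, 97, 86, 95, 111, 105, 94, 82, 83, 84, 83, 85, 85, 87, 86, 85, 86, 86, 85, 84, 86, 84, 87, 82, 82, 84, 85, 87, 101, 130, 147, 155, 149, 123, 102]
now 303 [136, 139, 136, 135, 136, 135, 134, 134, 135, 139, 135, 137, 136, 137, 138, 136, 137, 137, 134, 107, 86, 88, 103, 117, 100, 86, 79, 83, 84, 86, 84, 85, 84, 83, 87, 83, 82, 84, 86, 85, 82, 82, 82, 82, 80, 85, 96, 122, 144, 158, 154, 127, 105, 97, 92]
plate near edge rows [[337.7, 253.3], [326.5, 251.8], [313.6, 250.2], [300.7, 248.5], [289.8, 247.1]]
0 0.106 [[332.5, 206.4], [319.6, 204.9]]
0 0.096 [[332.4, 209.7], [319.6, 208.2]]
0.046 0.106 [[335.6, 198.3], [323.0, 196.8]]
0.046 0.096 [[335.5, 201.5], [323.0, 200.1]]
```

Both views agree on the slot: side-view wall tops at rows 226 and 229.5, predicted 226 and 229.2. The cover sits within 1 mm across it. I'll centre it lengthwise and lower it in.

Emit:
play_rows(steps=[[[-0.003, -0.0005, 0.004, 0], [0, 0, 0.006, 0], [0, 0, 0.006, 0], [0, 0, 0.006, 0], [0, 0, 0.004, 0]]])

```text
time: 25.33
ee_pos: [0.5527, -0.1399, 0.1644]
tcp_rot: [-179.6, 1.0, -176.2]
wrist_force: [3.0, -0.3, 5.6]
opening: 0.0057
grasp_force: 41.2
```

Emit:
play_rows(steps=[[[0, 0, 0.004, 0], [0, 0, 0.004, 0], [0, 0, 0.004, 0], [0, 0, 0, 0], [0, 0, 0, 0]]])

```text
time: 25.75
ee_pos: [0.5511, -0.1395, 0.1471]
tcp_rot: [-179.7, 0.5, -176.2]
wrist_force: [0.3, 0.7, -2.5]
opening: 0.0053
grasp_force: 41.0
```

```bash
python3 foot.py
```

```text
rot [-179.74    0.48 -176.19] foot [ 0.5514 -0.1399  0.0481] world err [-0.0007  0.0016  0.    ] tool shift [ 0.0006  0.0016 -0.    ] [ 0.3  0.7 -2.5] 41.01953458506614
```

It's in the slot with no load on the wrist. Lowering on, slower near the floor.

Emit:
play_rows(steps=[[[0, 0.0005, 0.005, 0], [0, 0.0005, 0.006, 0], [0, 0, 0.006, 0], [0, 0, 0.005, 0], [0, 0, 0.002, 0]]])

```text
time: 26.17
ee_pos: [0.5512, -0.1385, 0.1227]
tcp_rot: [-179.7, 0.5, -176.2]
wrist_force: [-0.4, 0.3, -1.8]
opening: 0.0058
grasp_force: 41.0
```

Emit:
play_rows(steps=[[[0, 0, 0.002, 0], [0, 0, 0.002, 0], [0, 0, 0.001, 0], [0, 0, 0, 0], [0, 0, 0, 0]]])

```text
time: 26.58
ee_pos: [0.5518, -0.1386, 0.1192]
tcp_rot: [-179.7, 0.6, -176.2]
wrist_force: [0.1, 0.5, -1.7]
opening: 0.005
grasp_force: 41.0
```

```bash
python3 foot.py
```

```text
rot [-179.72    0.58 -176.19] foot [ 0.5523 -0.1391  0.0202] world err [-0.0016  0.0008  0.    ] tool shift [ 0.0016  0.0009 -0.    ] [ 0.1  0.5 -1.7] 41.0348635003902
```

Emit:
play_rows(steps=[[[0, 0, 0.001, 0], [0, 0, 0.001, 0], [0, 0, 0.001, 0], [0, 0, 0, 0], [0, 0, 0, 0]]])

```text
time: 27.0
ee_pos: [0.5517, -0.1386, 0.116]
tcp_rot: [-179.7, 0.6, -176.2]
wrist_force: [-0.8, 0.0, -2.3]
opening: 0.0055
grasp_force: 41.0
```

Emit:
play_rows(steps=[[[0, 0, 0.001, 0], [0, 0, 0, 0], [0, 0, 0, 0], [0, 0, 0, 0], [0, 0, 0, 0]]])

```text
time: 27.42
ee_pos: [0.5519, -0.1387, 0.1155]
tcp_rot: [-179.7, 0.6, -176.2]
wrist_force: [-1.8, 0.6, 3.9]
opening: 0.0055
grasp_force: 41.9
```

Emit:
play_rows(steps=[[[0, 0, 0.001, 0], [0, 0, 0, 0], [0, 0, 0, 0], [0, 0, 0, 0], [0, 0, 0, 0]]])

```text
time: 27.83
ee_pos: [0.5519, -0.1387, 0.1154]
tcp_rot: [-179.7, 0.6, -176.2]
wrist_force: [-4.7, 0.3, 11.7]
opening: 0.0057
grasp_force: 43.1
```

The cover is on the slot floor: 11.7 N upward at TCP z 0.115, as predicted. I'll release it gently and go straight up.

Emit:
play_rows(steps=[[[0, 0, -0.001, 0], [0, 0, 0, 0], [0, 0, 0, 0], [0, 0, 0, 0], [0, 0, 0, 0]]], gripper=0.03)

```text
time: 28.25
ee_pos: [0.5517, -0.1386, 0.1147]
tcp_rot: [-179.7, 0.5, -176.2]
wrist_force: [-0.4, -0.5, -0.1]
opening: 0.0298
grasp_force: 0.0
```

Emit:
play_rows(steps=[[[0, 0, -0.01, 0], [0, 0, -0.02, 0], [0, 0, -0.03, 0], [0, 0, -0.03, 0], [0, 0, -0.03, 0]]])

```text
time: 28.67
ee_pos: [0.5502, -0.138, 0.237]
tcp_rot: [-179.7, 0.6, -176.2]
wrist_force: [0.3, 0.0, -0.5]
opening: 0.0304
grasp_force: 0.0
```

Emit:
play_rows(steps=[[[0, 0.02, 0, 0], [0, 0.03, 0, 0], [0, 0.035, 0, 0], [0, 0.035, 0, 0], [0, 0.035, 0, 0]]])

```text
time: 29.08
ee_pos: [0.5399, 0.0178, 0.2351]
tcp_rot: [-179.7, 0.6, -176.2]
wrist_force: [1.0, -0.1, -0.1]
opening: 0.03
grasp_force: 0.0
```

Emit:
play_rows(steps=[[[0, 0.03, 0, 0], [0, 0.02, 0, 0], [0, 0, 0, 0], [0, 0, 0, 0], [0, 0, 0, 0]]])

```text
time: 29.5
ee_pos: [0.537, 0.066, 0.2345]
tcp_rot: [-179.7, 0.6, -176.2]
wrist_force: [-0.4, 0.1, -0.5]
opening: 0.03
grasp_force: 0.0
```

```bash
python3 - <<'E'
from workcell import bot
import cv2,numpy as np
from h import *
S=bot.camera("side");g=cv2.cvtColor(S["img"],6).astype(int)
T=bot.camera("top");t=cv2.cvtColor(T["img"],6).astype(int)
o=bot.get_obs();print(o["ee_pos"],o["wrist_force"],o["opening"])
c=np.array([.5507,-.1383]);y=np.array([np.cos(np.radians(4)),np.sin(np.radians(4))]);x=np.array([y[1],-y[0]])
for a,z in((-.035,.126),(.035,.126),(0,.151)):
    p=proj(S,[*(c+y*a),z])[0];q=proj(T,[*(c+y*a),z])[0]
    u,v=p.round().astype(int);print("side",a,z,p.round(1),v-6,g[v-6:v+7,u].tolist())
    u,v=q.round().astype(int);print("top",q.round(1),u-6,t[v,u-6:u+7].tolist())
E
```

```text
[0.53704251 0.06544031 0.23426606] [ 0.47975251  0.37737756 -0.52831206] 0.03016126365866345
side -0.035 0.126 [329.7 207.7] 202 [148, 138, 146, 171, 188, 191, 187, 155, 136, 134, 132, 134, 134]
top [392.  244.8] 386 [85, 84, 84, 84, 86, 162, 197, 191, 167, 137, 113, 74, 74]
side 0.035 0.126 [303.1 204.7] 199 [64, 67, 68, 80, 99, 125, 152, 145, 136, 134, 135, 135, 137]
top [388.9 208.7] 383 [84, 83, 84, 83, 84, 161, 195, 189, 165, 141, 119, 77, 74]
side 0 0.151 [316.5 197.7] 192 [165, 167, 166, 168, 178, 194, 180, 153, 142, 140, 135, 138, 139]
top [392.3 225. ] 386 [84, 84, 84, 85, 85, 169, 203, 204, 174, 85, 72, 74, 75]
```

The tab top and both plate shoulders show where a fully seated, upright cover should (side row 197 against 197.7 predicted, top column 392.4 against 392.3). I'll hand in.

```bash
python3 -c "
from workcell import bot
print(bot.job_done())"
```

```text
the job is handed in; nothing more can be done
None
```

The job is handed in: the cover was tipped onto the rest bar and let go there, then lifted by its tab, lowered in grip to the floor of the empty slot and released. The last camera check showed it upright and seated, the arm kept well clear of the other things, and it took about 30 of the 70 s; the judge's verdict was not returned.

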